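Set out the grinding slab for shaping patties

ROBOT

A 6-joint arm with a two-finger parallel gripper is mounted at the origin on the work surface. World frame = base frame: x ahead of the robot, y to its left, z up, the work surface at z = 0. Lengths are in m, angles in rad, forces in N, time in s.
With the tool pointing down it reaches from about 0.35 to 0.775 m from the base axis. Payload 5.5 kg.
Tool frame: the origin (TCP) lies at the very end of the fingers, on their centre line; the grasp point (between the pads) lies 19 mm behind it; x points along the fingers, y is the direction in which the jaws open and shut, and the axes are right-handed (so a half turn about x gives the same grasp; the last joint's range is limited). The gripper opens to 85 mm and grips with 20 to 120 N. Pads are 22 mm wide; open, the fingers measure 114 mm over their backs; the gripper's body (76 mm by 85 mm) begins 54 mm behind the grasp point. The pads swing forward as they close: fully open they stand 13 mm farther back than shut.
Start: joints at [1.004, 0.313, 0.046, 1.304, 0, 1.431], TCP at [0.238, 0.523, 0.231] pointing down, gripper open.
Joint ranges: [-2.76, 2.76], [-0.86, 1.69], [-1.03, 1.26], [-2.2, 2.34], [-1.47, 1.5], [-3.14, 3.14]. Speed limits (rad/s): [2.57, 2.57, 3.14, 3.14, 3.14, 3.14].

INTERFACE

Orientations are given as a unit quaternion [w, x, y, z].
In Python, from workcell import env gives the robot as it stands.
- The arm moves only by the tool servo_tool, never from a script. Its argument "increments" is a list of rows, each an object with "offset": the shift along the tool's x, y, z in cm, a list of three; "yaw": the turn about the tool's x in degrees. In form: [{"offset": [x, y, z], "yaw": yaw}, ...]. A call has exactly 8 rows; each row is the pose to reach, as a shift and turn from the pose commanded when the call began, along the tool's axes at that moment; what a row does not reach only later rows make up. A row lasts 1/10 s, in which the tool goes at most 50 mm and 8.59 degrees, less where a joint would pass 70% of its speed; a pose out of reach is approached as far as the arm can. A call with a gripper value outside its range is refused whole. "claw" is the opening, from 0 (shut) to 1 (fully open), set as the call begins (left out, the last holds). The fingers move at their own pace and stop on an object; "force" is the grip in N (left out, the last holds). Time passes only in rows, so rows that repeat a pose let the fingers close, or fill a call up. It gives the time, the measured TCP pose, the force and the opening at its end, in the units of the state.
- env.get_state(): the state, without advancing time (a new reading comes with each control period).
- env.read_camera(name): name is "scene" or "top" or "wrist"; returns (picture, depth): 400x640x3 uint8, red, green, blue; 400x640 float32, m along the optical axis (not along the pixel's ray), 0 where there is no reading.
- env.camera_model(name): a dict with "vertical_fov" (degrees; the focal length in pixels is half the picture's height over the tangent of half this angle, whatever the lens; pixels are square), "cx", "cy" (the principal point, pixels), "world_from_camera" (4x4, takes a point from camera to world coordinates). Camera axes: x right, y up, looking along -z (the intrinsics and any distortion apply to the point x, -y, -z); pixel columns grow to the right and rows downward; lengths in m; the calibration is good to about 2 mm. A picture is of the moment at which its call begins: read the wrist's pose just before it. camera_model takes no time and is no camera call; for the wrist camera it gives the pose at the moment of the call.
- env.hand_in(): hands the job in, once; it reports no verdict.
The state is a dict: "clock": time; "joint_pos": joint angles; "qvel": joint speeds; "tau": joint torques, N m; "tcp_pos": TCP position; "orientation": TCP orientation; "wrist_force": force on the tool from outside, world axes, zero at the start; "ft_torque": the same for the moment, N m; "finger_gap": finger opening in m.
Only numpy, scipy, OpenCV 4.12 (cv2) and the standard library are available. Lean on these libraries where they do the work, as an engineer would, in place of code of your own. Each camera call takes 0.05 s, during which the arm holds its last target.

TASK

Set out the granite slab for patty making, all in one straight line running away from the robot: stand the steel tumbler between the bowl and the stone roller with an even gap to each and level with their centres, the closed canister a finger's breadth straight behind it (on the side away from the robot), and the small steel dish a finger's breadth straight in front of it (on the robot's side), all upright. Then lay on the middle of the canister's lid, flat, the one cutter that has the same outline as the wooden sample lying on the cutter board. Leave the bowl and the other two cutters where they are.

Things in the scene. Friction and masses are not known exactly. Their poses are not given: they have to be found in the camera images.
- bowl: White ceramic bowl, round, 96 mm across the rim, 45 mm high, loose, standing on the granite slab (a fixed dark stone plate 260 x 320 mm, 30 mm thick, its top at z = 30 mm). Origin: centre of its underside, on the slab's top; z up. The bowl lies level in x with the roller, 190 mm from it in y, on its left or its right. It stays where it is.
- roller: Dark granite roller lying along world x on the slab, 54 mm thick, 170 mm long, chocked and immovable. Origin: below its centre, on the slab's top (z = 30 mm); x along the roller, away from the robot; z up. The even-gap place between it and the bowl is about 85 mm in y from the roller's origin and 105 mm from the bowl's; the exact middle between the two origins (95 mm from each) will do as well.
- canister: Closed aluminium canister, round, 85 mm tall; body 62 mm across, flat lid (its top 19 mm, 64 mm across). Starts on the table to the robot's right, 250 g or so. Origin: centre of its underside; z up.
- tumbler: Small open steel tumbler, 70 mm tall, 50 mm across the rim and 47 mm at the foot, about 100 g. Starts on the table to the robot's right. Origin: centre of its underside; z up.
- dish: Small low open steel dish, 32 mm tall, 58 mm across the rim and 54 mm at the foot, about 70 g. Starts on the table to the robot's right. Origin: centre of its underside; z up.
- cutter_square: Square steel cutter: an upright open frame 44 x 44 mm, 30 mm tall, wall 3 mm, about 50 g. Lies on the cutter board, a fixed white board 240 x 220 mm, 10 mm thick, on the table to the robot's left. Origin: centre of its lower edge; x and y square to its sides; z up.
- cutter_round: Round steel cutter: an upright open ring 48 mm across, 30 mm tall, wall 3 mm, about 50 g, on the cutter board. Origin: centre of its lower edge; z up.
- cutter_oblong: Oblong steel cutter: an upright open frame 64 x 30 mm, 30 mm tall, on the cutter board. Never the wanted one. Origin: centre of its lower edge; x along its length.
- sample_square: Wooden sample, a fixed flat square piece 44 x 44 mm, 8 mm thick. It lies either on the cutter board among the cutters (robot's left, y above 0): then the square cutter is wanted; or put away alone on a small white board, 80 mm square and 10 mm thick, to the robot's near right (y below 0): then it means nothing. Origin: centre of its underside.
- sample_round: Wooden sample, a fixed flat disc 48 mm across, 8 mm thick. It lies on whichever of the two boards the square sample does not: on the cutter board (y above 0) the round cutter is wanted; on the small board (y below 0) it means nothing. Origin: centre of its underside.
Not all that is in view belongs to the job. What is shaped like the tumbler but blue is not meant. Leave any purple look-alike of the bowl alone.

How it is judged:
At the end, for the whole second after the job is handed in: Tumbler between bowl and roller (about 13 mm), canister behind and dish in front of it in line (about 13 mm), gaps 3 to 41 mm, upright on the slab; matching cutter flat on the lid within 12 mm of centre; bowl within 20 mm, other cutters within 25 mm of their start; all released and at rest (x of tumbler in the frame of roller between -0.018 and 0.018 m and (y of tumbler in the frame of roller between 0.072 and 0.108 m or y of tumbler in the frame of roller between -0.108 and -0.072 m) and horizontal distance between tumbler and bowl below 0.122 m and x of canister in the frame of roller above 0.045 m and (y of canister in the frame of roller between 0.072 and 0.108 m or y of canister in the frame of roller between -0.108 and -0.072 m) and horizontal distance between canister and tumbler between 0.059 and 0.097 m and x of dish in the frame of roller below -0.045 m and (y of dish in the frame of roller between 0.072 and 0.108 m or y of dish in the frame of roller between -0.108 and -0.072 m) and horizontal distance between dish and tumbler between 0.056 and 0.094 m and z of tumbler in the frame of roller between -0.005 and 0.006 m and angle between each of tumbler, canister, dish's own z axis and vertical below 0.08 rad and z of canister in the frame of roller between -0.005 and 0.006 m and z of dish in the frame of roller between -0.005 and 0.006 m and ((world y of sample_square above 0 m and horizontal distance between cutter_square and canister below 0.012 m and z of cutter_square in the frame of canister between 0.081 and 0.09 m and angle between cutter_square's own z axis and vertical below 0.08 rad and distance of cutter_round from where it was at the start of the episode below 0.025 m) or (world y of sample_round above 0 m and horizontal distance between cutter_round and canister below 0.012 m and z of cutter_round in the frame of canister between 0.081 and 0.09 m and angle between cutter_round's own z axis and vertical below 0.08 rad and distance of cutter_square from where it was at the start of the episode below 0.025 m)) and distance of cutter_oblong from where it was at the start of the episode below 0.025 m and distance of bowl from where it was at the start of the episode below 0.02 m and linear speed of each of tumbler, canister, dish, cutter_square, cutter_round, bowl below 0.02 m/s); the robot touches nothing.
It fails at once if the bowl is pushed more than 30 mm from its place (distance of bowl from where it was at the start of the episode above 0.03 m).
It also fails if it takes over 112 s, if anything falls off the work surface, if the arm or the gripper's body presses on something with over 40 N, if the wrist force passes 120 N, or if a joint passes its speed limit or range.

## Working session

There is one attempt and no reset: what is moved stays moved. The work goes in short steps, Python scripts to look and compute and a tool call to move; the robot and the scene stay as the last step left them, time stands still between calls to the robot, and variables do not carry over. Pictures are saved under pics/ and viewed, and the job is handed in when it is done.

Besides the shell and the picture viewer there is one more tool, called as a command line: name --argument value ..., lists and objects as JSON in quotes. servo_tool: Moves the arm, as the interface text tells. Its arguments: {"type":"object","properties":{"increments":{"type":"array","items":{"type":"object","properties":{"offset":{"type":"array","items":{"type":"number"}},"yaw":{"type":"number"}}}},"claw":{"type":"number"},"force":{"type":"number"}},"required":["increments"]}

```bash
ls; mkdir -p pics; python3 - <<'E'
from workcell import env
import cv2,numpy as np
print(env.get_state())
for n in ["scene","top"]:
    p,d=env.read_camera(n)
    m=env.camera_model(n);print(n,m)
    cv2.imwrite(f"pics/{n}0.png",p[:,:,::-1]); np.savez(f"{n}0.npz",p=p,d=d,M=m["world_from_camera"],f=200/np.tan(np.radians(m["vertical_fov"]/2)),cx=m["cx"],cy=m["cy"])
E
```

```text
pics
{'clock': 0.0, 'joint_pos': array([1.00441871e+00, 3.14014970e-01, 4.49701385e-02, 1.30359607e+00,
       9.90106334e-06, 1.43119587e+00]), 'qvel': array([ 0.00035129, -0.00036603,  0.00049919,  0.00145498,  0.00074773,
        0.00127325]), 'tau': array([-8.00772323e-04, -4.80623996e+01,  2.98535943e+01,  1.93607697e-02,
        8.63290870e-05,  1.10035177e-05]), 'tcp_pos': array([0.23774319, 0.52298487, 0.23039697]), 'orientation': array([ 0.6908398 ,  0.14913521,  0.69129728, -0.15035668]), 'wrist_force': array([ 0.16236187, -0.17886807,  0.28232304]), 'ft_torque': array([ 0.02489314, -0.02567329,  0.01069048]), 'finger_gap': 0.08521829245997918}
scene {'vertical_fov': 54.72523462949462, 'cx': 320.73549468583093, 'cy': 204.13248319152336, 'world_from_camera': array([[-0.62577745, -0.5956873 ,  0.50354664,  1.00415933],
       [ 0.779802  , -0.46317804,  0.42115906,  0.41331754],
       [-0.01764736,  0.65621852,  0.75436452,  0.86763064],
       [ 0.        ,  0.        ,  0.        ,  1.        ]])}
top {'vertical_fov': 52.48628951552759, 'cx': 322.9184336497821, 'cy': 197.4313009719199, 'world_from_camera': array([[ 0.00785444,  0.98818175, -0.15308538,  0.29354583],
       [-0.99993615,  0.00651774, -0.0092316 , -0.01285542],
       [-0.00812473,  0.15314812,  0.98816985,  1.05370366],
       [ 0.        ,  0.        ,  0.        ,  1.        ]])}
```

View pics/scene0.png

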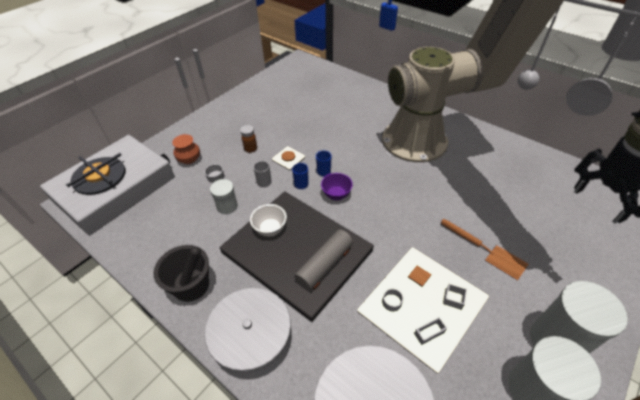

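View pics/top0.png

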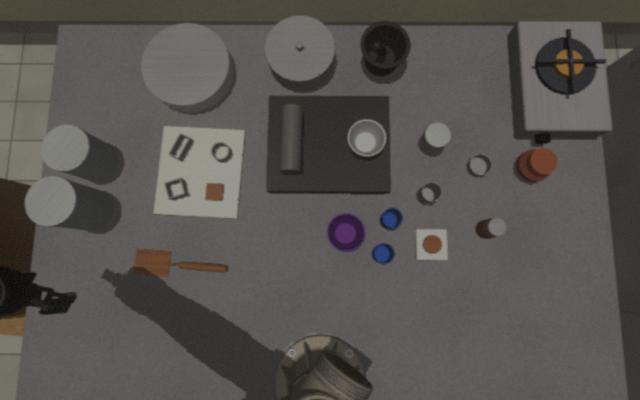

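Candidates, in top-view pixels:
- Tumbler: grey steel (429,194). The blue ones at (391,219) and (383,254) are decoys.
- Dish: low steel (479,166).
- Canister: (437,137). The brown jar (492,228) and red pot (537,163) are not it.
- Bowl: white (367,139). The purple one (346,233) is a decoy.
- Square cutter: (177,189), with the round one at (222,152) and the oblong at (182,147).
- Sample on the cutter board: (215,191), which looks square. The one on the small board (432,243) looks round.

I'll check these in a close crop.

```bash
cat > h.py <<'E'
import numpy as np,cv2
def load(n):
    z=np.load(n+".npz");return z["p"],z["d"],z["M"],float(z["f"]),float(z["cx"]),float(z["cy"])
def cloud(L):
    p,d,M,f,cx,cy=L
    v,u=np.mgrid[0:d.shape[0],0:d.shape[1]]
    P=np.stack([(u-cx)/f*d,-(v-cy)/f*d,-d],-1)
    return P@M[:3,:3].T+M[:3,3]
def ray(L,u,v,z):
    p,d,M,f,cx,cy=L
    r=M[:3,:3]@np.array([(u-cx)/f,-(v-cy)/f,-1]);o=M[:3,3]
    return o+r*(z-o[2])/r[2]
E
python3 - <<'E'
from h import *
L=load("top0");C=cloud(L)
for nm,(u,v) in dict(table=(300,300),slab=(335,130),board=(205,170),can=(437,135),tum=(429,194),dish=(479,166),bowl=(367,139),roller=(292,140),sq=(177,189),sqs=(215,191),rs=(432,243)).items():
    print(nm,C[v,u].round(3), np.ptp(C[v-3:v+4,u-3:u+4,2]).round(3))
a=cv2.resize(L[0][120:210,150:250],None,fx=4,fy=4,interpolation=cv2.INTER_CUBIC);b=cv2.resize(L[0][115:265,400:510],None,fx=3.2,fy=3.2,interpolation=cv2.INTER_CUBIC)
h=max(a.shape[0],b.shape[0]);o=np.zeros((h,a.shape[1]+b.shape[1],3),np.uint8);o[:a.shape[0],:a.shape[1]]=a;o[:b.shape[0],a.shape[1]:]=b
cv2.imwrite("pics/crop0.png",o[:,:,::-1])
E
```

```text
table [ 0.194  0.053 -0.002] 0.01
slab [ 0.631 -0.034  0.03 ] 0.008
board [0.526 0.308 0.012] 1.047
can [ 0.601 -0.284  0.085] 0.972
tum [ 0.467 -0.281  0.004] 0.01
dish [ 0.543 -0.414  0.005] 1.054
bowl [ 0.606 -0.117  0.034] 0.007
roller [0.588 0.074 0.082] 0.975
sq [0.475 0.378 0.013] 0.01
sqs [0.469 0.276 0.02 ] 0.009
rs [ 0.339 -0.28   0.018] 1.04
```

View pics/crop0.png

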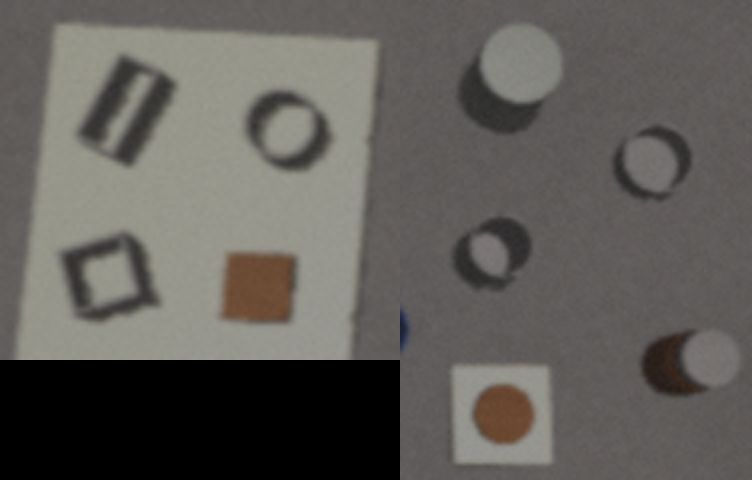

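The crop confirms it: the square sample is on the cutter board, so I want the square cutter at (177,189). The tumbler, dish and canister are as chosen.

```bash
python3 - <<'E'
from h import *
L=load("top0");C=cloud(L);p,d=L[0],L[1]
def comp(mask,uv,rad=25):
    v,u=np.mgrid[0:400,0:640];m=(mask&(abs(u-uv[0])<rad)&(abs(v-uv[1])<rad)&(d>0)).astype(np.uint8)
    m=cv2.morphologyEx(m,cv2.MORPH_OPEN,np.ones((2,2),np.uint8));n,l,s,c=cv2.connectedComponentsWithStats(m)
    k=1+np.argmax(s[1:,4]);return l==k
for nm,uv,zr,zt in [("can",(437,135),(.075,.1),.085),("tum",(430,193),(.012,.09),.07),("dish",(479,166),(.012,.05),.032),("bowl",(367,139),(.045,.09),.075),("roller",(292,140),(.05,.1),None),("sq",(177,189),(.022,.06),None),("round",(222,152),(.022,.06),None),("blue1",(391,219),(.012,.09),.07)]:
    m=comp((C[...,2]>zr[0])&(C[...,2]<zr[1]),uv,45 if nm=="roller" else 25)
    P=C[m][:, :2]; r=cv2.minAreaRect(P.astype(np.float32)*1000)
    (cx,cy),R=cv2.minEnclosingCircle(P.astype(np.float32)*1000)
    print(nm,m.sum(),"z",np.percentile(C[m][:,2],[5,50,95]).round(3),"mean",P.mean(0).round(4),"rect",np.round(r[0],1),np.round(r[1],1),round(r[2],1),"circ",round(cx,1),round(cy,1),round(R,1))
slab=comp((abs(C[...,2]-.03)<.012)&(p.sum(2)<150),(328,145),70)
print("slab",cv2.minAreaRect(C[slab][:,:2].astype(np.float32)*1000))
E
```

```text
can 525 z [0.068 0.085 0.088] mean [ 0.5987 -0.2854] rect [ 482.6 -164.7] [ 61.1 481.1] 44.0 circ 472.5 -174.5 241.1
tum 291 z [0.    0.042 0.07 ] mean [ 0.4623 -0.2748] rect [ 464.7 -280.4] [47.5 72.8] 12.5 circ 465.9 -280.3 36.7
dish 117 z [-0.     0.023  0.034] mean [ 0.5464 -0.4246] rect [ 438.9 -223.2] [ 56.9 508.1] 28.3 circ 425.4 -230.4 254.4
bowl 573 z [0.031 0.061 0.076] mean [ 0.6058 -0.1149] rect [480.2 -54.2] [ 93.8 370.6] 63.3 circ 464.1 -86.1 185.6
roller 1434 z [0.036 0.08  0.086] mean [0.5907 0.0755] rect [485.7  59. ] [402.8  78.1] 9.5 circ 492.2 20.5 201.4
sq 191 z [0.012 0.028 0.041] mean [0.4692 0.3714] rect [401.8 190. ] [455.8  61.3] 69.6 circ 389.2 194.7 228.6
round 73 z [0.013 0.029 0.041] mean [0.5809 0.2773] rect [577.8 274.2] [22.9 45.5] 53.6 circ 571.7 266.0 22.8
blue1 134 z [-0.001  0.042  0.07 ] mean [ 0.4047 -0.1886] rect [ 403.7 -191.5] [49.4 39.2] 22.5 circ 402.4 -184.7 26.6
slab ((507.5179138183594, -40.133819580078125), (427.17364501953125, 273.7875671386719), 0.7687729001045227)
```

```bash
cat > seg.py <<'E'
from h import *
def run(L,items):
    C=cloud(L);p,d=L[0],L[1];H,W=d.shape;out={}
    for nm,uv,zr,rad in items:
        v,u=np.mgrid[0:H,0:W];m=(C[...,2]>zr[0])&(C[...,2]<zr[1])&(abs(u-uv[0])<rad)&(abs(v-uv[1])<rad)&(d>0)
        n,l,s,c=cv2.connectedComponentsWithStats(m.astype(np.uint8));m=l==1+np.argmax(s[1:,4])
        P=C[m].astype(np.float32)*1000; Q=P[:,:2].copy()
        r=cv2.minAreaRect(Q);(cx,cy),R=cv2.minEnclosingCircle(Q)
        print(nm,m.sum(),"z",np.percentile(P[:,2],[5,50,95]).round(),"mid",((np.percentile(Q,1,0)+np.percentile(Q,99,0))/2).round(1),"ext",(np.percentile(Q,99,0)-np.percentile(Q,1,0)).round(1),"rect",np.round(r[0],1),np.round(r[1],1),round(r[2],1),"circ",round(cx,1),round(cy,1),round(R,1))
        out[nm]=P
    return out
E
python3 - <<'E'
from seg import *
run(load("top0"),[("can",(437,135),(.079,.1),25),("tum",(430,193),(.055,.09),25),("dish",(479,166),(.022,.05),20),("bowl",(367,139),(.064,.09),25),("roller",(292,140),(.06,.1),45),("sq",(177,189),(.026,.06),20),("round",(222,152),(.026,.06),20)])
L=load("top0");p=L[0]
m=(p.astype(int).sum(2)<140).astype(np.uint8);m[:90]=0;m[200:]=0;m[:,:260]=0;m[:,400:]=0
n,l,s,c=cv2.connectedComponentsWithStats(m);k=1+np.argmax(s[1:,4]);print(s[k])
x0,y0,w,h=s[k][:4];ys,xs=np.where(l==k)
r=cv2.minAreaRect(np.stack([xs,ys],1).astype(np.float32));b=cv2.boxPoints(r);print([ray(L,u,v,.03).round(4) for u,v in b])
E
```

```text
can 512 z [82. 85. 88.] mid [ 602.2 -283.8] ext [59.8 59.9] rect [ 602.1 -283.8] [61.9 61.6] 88.3 circ 602.9 -285.3 32.6
tum 115 z [56. 67. 72.] mid [ 462.4 -268.9] ext [47.4 49.7] rect [ 463.  -268.4] [48.4 48.7] 39.6 circ 463.0 -269.0 25.1
dish 133 z [23. 30. 35.] mid [ 541.5 -407. ] ext [54.7 56.1] rect [ 541.1 -406.9] [55.9 56.4] 30.1 circ 542.1 -406.9 29.0
bowl 307 z [65. 73. 78.] mid [ 597.4 -110. ] ext [91.1 90. ] rect [ 598.  -109.8] [94.3 93.5] 38.4 circ 598.0 -109.8 47.8
roller 1401 z [66. 80. 86.] mid [596.2  79.6] ext [166.7  51.6] rect [597.3  79.7] [170.6  53.4] 0.7 circ 597.3 79.0 87.8
sq 169 z [27. 38. 43.] mid [472.6 375.9] ext [51.9 51.4] rect [472.8 376.1] [44.8 46. ] 19.7 circ 472.8 376.7 30.8
round 126 z [28. 38. 42.] mid [571.2 265.2] ext [46.4 47.1] rect [570.8 265.2] [48.3 45.7] 46.4 circ 570.9 265.5 24.4
[ 280   97  107   79 1245]
[array([0.6196, 0.1875, 0.03  ]), array([ 0.845 , -0.0785,  0.03  ]), array([ 0.7033, -0.1828,  0.03  ]), array([0.4864, 0.0808, 0.03  ])]
```

```bash
cat > go.py <<'E'
import sys,numpy as np
from workcell import env
from scipy.spatial.transform import Rotation as R
def st():
    s=env.get_state();q=s["orientation"];A=R.from_quat([q[1],q[2],q[3],q[0]]).as_matrix();return s,A
def show():
    s,A=st();print("t",round(s["clock"],2),"tcp",s["tcp_pos"].round(4),"jawdir deg",np.degrees(np.arctan2(A[1,1],A[0,1])).round(2),"tilt",np.degrees(np.arccos(-A[2,0])).round(2),"J",s["joint_pos"].round(2),"F",s["wrist_force"].round(1),"gap",round(s["finger_gap"],4))
def to(x,y,z,jaw=None):
    s,A=st();d=A.T@(np.array([x,y,z])-s["tcp_pos"]);yaw=None
    if jaw is not None:
        y0=np.degrees(np.arctan2(A[1,1],A[0,1]));yaw=-((jaw-y0+90)%180-90)
    print("offset cm",(d*100).round(2),"yaw",yaw)
if __name__=="__main__":
    show();a=[float(v) for v in sys.argv[1:]]
    if a: to(*a)
E
python3 go.py 0.463 -0.269 0.2 90
```

```text
t 0.1 tcp [0.2378 0.523  0.2305] jawdir deg 65.55 tilt 0.1 J [1.   0.31 0.05 1.3  0.   1.43] F [ 0.4 -0.4  0.5] gap 0.0854
offset cm [  3.14 -62.77  53.29] yaw -24.451697226714828
```

servo_tool --increments '[{"offset":[0,-31,27],"yaw":-24.5},{"offset":[0,-31,27],"yaw":-24.5},{"offset":[0,-31,27],"yaw":-24.5},{"offset":[0,-31,27],"yaw":-24.5},{"offset":[0,-31,27],"yaw":-24.5},{"offset":[0,-31,27],"yaw":-24.5},{"offset":[0,-31,27],"yaw":-24.5},{"offset":[0,-31,27],"yaw":-24.5}]'

```text
clock: 0.9
tcp_pos: [0.3513, 0.1414, 0.2312]
orientation: [0.707, -0.0, 0.707, 0.001]
wrist_force: [2.6, -0.0, -0.4]
finger_gap: 0.0851
```

```bash
python3 go.py 0.44 -0.26 0.22 90
```

```text
t 0.9 tcp [0.3513 0.1414 0.2312] jawdir deg 90.08 tilt 0.02 J [ 0.17 -0.07 -0.4   1.24  0.    0.17] F [ 2.6 -0.  -0.4] gap 0.0851
offset cm [  1.12 -40.15   8.82] yaw 0.0821895786841651
```

servo_tool --increments '[{"offset":[0.6,-5,1.4],"yaw":0},{"offset":[1,-10,2.8],"yaw":0},{"offset":[1.5,-15,4.2],"yaw":0},{"offset":[2,-20,5.6],"yaw":0},{"offset":[2,-25,7],"yaw":0},{"offset":[2,-30,8.4],"yaw":0},{"offset":[2,-35,10],"yaw":0},{"offset":[2,-39,11.2],"yaw":0}]'

```text
clock: 1.7
tcp_pos: [0.4617, -0.2423, 0.2109]
orientation: [0.707, 0.0, 0.707, 0.0]
wrist_force: [1.6, -0.3, -0.3]
finger_gap: 0.0854
```

```bash
cat > snap.py <<'E'
import sys,numpy as np,cv2
from workcell import env
def snap(n,tag):
    m=env.camera_model(n);p,d=env.read_camera(n)
    cv2.imwrite(f"pics/{tag}.png",p[:,:,::-1]);np.savez(f"{tag}.npz",p=p,d=d,M=m["world_from_camera"],f=200/np.tan(np.radians(m["vertical_fov"]/2)),cx=m["cx"],cy=m["cy"])
if __name__=="__main__": snap(sys.argv[1],sys.argv[2])
E
python3 go.py .463 -.269 .2; python3 snap.py wrist w1
```

```text
t 1.7 tcp [ 0.4617 -0.2423  0.2109] jawdir deg 90.01 tilt 0.04 J [-0.64  0.22 -0.13  1.22  0.   -0.64] F [ 1.6 -0.3 -0.3] gap 0.0854
offset cm [ 1.09 -2.67  0.13] yaw None
```

View pics/w1.png

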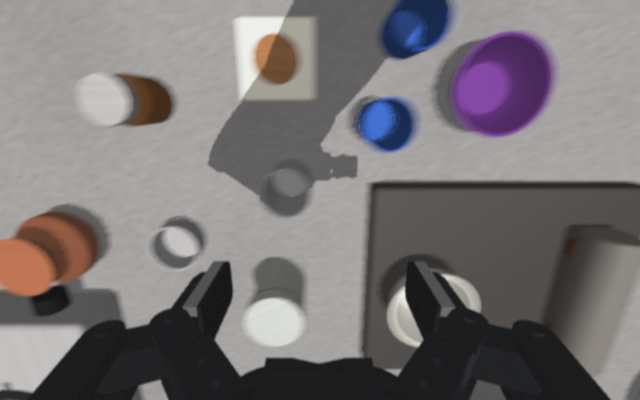

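The wrist view shows the tumbler at (287,187) in the arm's shadow, the dish at (180,242), the canister lid at (275,322), and blue decoys top right. I'll cross-check the positions here.

```bash
python3 - <<'E'
from seg import *
run(load("w1"),[("tum",(287,187),(.055,.09),35),("dish",(180,242),(.022,.05),40),("can",(275,322),(.079,.1),33)])
E
```

```text
tum 668 z [56. 67. 70.] mid [ 463.8 -270.5] ext [48.3 48. ] rect [ 463.8 -270.9] [49.2 49. ] 0.6 circ 464.2 -271.0 25.1
dish 716 z [23. 29. 32.] mid [ 542.3 -408.6] ext [55.6 55.9] rect [ 542.6 -409. ] [56.8 57.6] 26.5 circ 543.2 -408.7 29.5
can 2382 z [83. 84. 85.] mid [ 603.1 -286. ] ext [59.9 58.8] rect [ 603.8 -286.7] [62.3 63. ] 89.0 circ 604.0 -286.4 32.2
```

servo_tool --increments '[{"offset":[2,-1.5,0.2],"yaw":0},{"offset":[4,-2.8,0.2],"yaw":0},{"offset":[7,-2.8,0.2],"yaw":0},{"offset":[10.5,-2.8,0.2],"yaw":0},{"offset":[14,-2.8,0.2],"yaw":0},{"offset":[16.5,-2.8,0.2],"yaw":0},{"offset":[18,-2.8,0.2],"yaw":0},{"offset":[18,-2.8,0.2],"yaw":0}]'

```text
clock: 2.55
tcp_pos: [0.4617, -0.2663, 0.0286]
orientation: [0.705, 0.001, 0.709, 0.002]
wrist_force: [-0.4, 0.3, 0.9]
finger_gap: 0.0858
```

servo_tool --increments '[{"offset":[0,0,0],"yaw":0},{"offset":[0,0,0],"yaw":0},{"offset":[0,0,0],"yaw":0},{"offset":[0,0,0],"yaw":0},{"offset":[0,0,0],"yaw":0},{"offset":[0,0,0],"yaw":0},{"offset":[0,0,0],"yaw":0},{"offset":[0,0,0],"yaw":0}]' --claw 0.3 --force 25

```text
clock: 3.35
tcp_pos: [0.4647, -0.2689, 0.0326]
orientation: [0.708, -0.001, 0.706, -0.0]
wrist_force: [0.0, 0.9, 6.6]
finger_gap: 0.0478
```

servo_tool --increments '[{"offset":[-1,0,0],"yaw":0},{"offset":[-3,0,0],"yaw":0},{"offset":[-6,0,0],"yaw":0},{"offset":[-9,0.5,0.3],"yaw":0},{"offset":[-11,2.5,1.3],"yaw":0},{"offset":[-12,5,2.6],"yaw":0},{"offset":[-12,8,4],"yaw":0},{"offset":[-12,11,5.5],"yaw":0}]'

```text
clock: 4.15
tcp_pos: [0.519, -0.1574, 0.1523]
orientation: [0.707, -0.0, 0.707, -0.0]
wrist_force: [0.2, -0.8, -0.7]
finger_gap: 0.0479
```

servo_tool --increments '[{"offset":[0,3,1.5],"yaw":0},{"offset":[0,6,3],"yaw":0},{"offset":[0,9,4.5],"yaw":0},{"offset":[0,12,6],"yaw":0},{"offset":[0,14,7],"yaw":0},{"offset":[0,15,7.5],"yaw":0},{"offset":[0,15,7.5],"yaw":0},{"offset":[0,15,7.5],"yaw":0}]'

```text
clock: 4.95
tcp_pos: [0.5931, -0.0087, 0.1512]
orientation: [0.707, -0.0, 0.707, 0.0]
wrist_force: [-0.3, 0.5, -0.9]
finger_gap: 0.0479
```

```bash
python3 go.py .5975 -.01 .0626 90; python3 snap.py wrist w2;python3 snap.py top t2; python3 - <<'E'
from seg import *
run(load("top0"),[("bowl",(367,139),(.064,.09),25),("roller",(292,140),(.06,.1),45)])
E
```

```text
t 4.95 tcp [ 0.5931 -0.0087  0.1512] jawdir deg 90.04 tilt 0.05 J [-0.15  0.38 -0.05  1.14 -0.   -0.15] F [-0.3  0.5 -0.9] gap 0.0479
offset cm [ 8.86 -0.13  0.45] yaw 0.03712977774735293
bowl 307 z [65. 73. 78.] mid [ 597.4 -110. ] ext [91.1 90. ] rect [ 598.  -109.8] [94.3 93.5] 38.4 circ 598.0 -109.8 47.8
roller 1401 z [66. 80. 86.] mid [596.2  79.6] ext [166.7  51.6] rect [597.3  79.7] [170.6  53.4] 0.7 circ 597.3 79.0 87.8
```

View pics/w2.png

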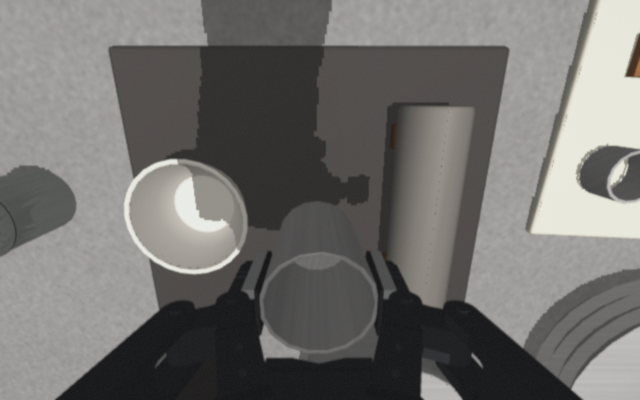

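The tumbler hangs upright in the jaws (320,300), with the bowl at (185,215) and the roller at (430,190).

servo_tool --increments '[{"offset":[2,-0.1,0.45],"yaw":0},{"offset":[4,-0.1,0.45],"yaw":0},{"offset":[6,-0.1,0.45],"yaw":0},{"offset":[7.5,-0.1,0.45],"yaw":0},{"offset":[8.3,-0.1,0.45],"yaw":0},{"offset":[8.7,-0.1,0.45],"yaw":0},{"offset":[8.8,-0.1,0.45],"yaw":0},{"offset":[8.8,-0.1,0.45],"yaw":0}]'

```text
clock: 5.85
tcp_pos: [0.5985, -0.0094, 0.064]
orientation: [0.707, -0.0, 0.707, 0.0]
wrist_force: [-0.8, -0.1, -0.9]
finger_gap: 0.0483
```

```bash
python3 go.py .5975 -.01 .0626 90; python3 snap.py scene s3; python3 - <<'E'
import cv2
a=cv2.imread("pics/s3.png");cv2.imwrite("pics/s3c.png",cv2.resize(a[150:330,200:400],None,fx=3,fy=3,interpolation=cv2.INTER_CUBIC))
E
```

```text
t 5.85 tcp [ 0.5985 -0.0094  0.064 ] jawdir deg 90.03 tilt 0.06 J [-0.15  0.46 -0.17  0.95  0.   -0.15] F [-0.8 -0.1 -0.9] gap 0.0483
offset cm [ 0.14 -0.06 -0.1 ] yaw 0.02569189006615602
```

View pics/s3c.png

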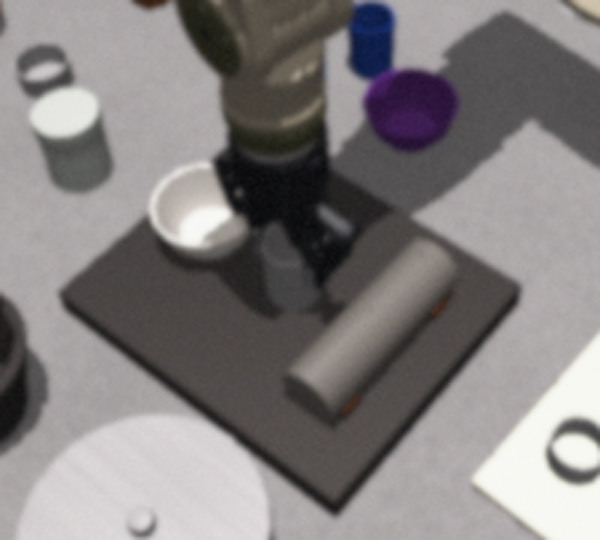

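servo_tool --increments '[{"offset":[0.1,0,0],"yaw":0},{"offset":[0.2,0,0],"yaw":0},{"offset":[0.2,0,0],"yaw":0},{"offset":[0.2,0,0],"yaw":0},{"offset":[0.2,0,0],"yaw":0},{"offset":[0.2,0,0],"yaw":0},{"offset":[0.2,0,0],"yaw":0},{"offset":[0.2,0,0],"yaw":0}]'

```text
clock: 6.7
tcp_pos: [0.5988, -0.0092, 0.0626]
orientation: [0.708, -0.0, 0.706, 0.0]
wrist_force: [-2.7, -0.1, 6.3]
finger_gap: 0.0482
```

Contact: the tumbler is on the slab. Now I'll release with a partial opening.

servo_tool --increments '[{"offset":[0,0,0],"yaw":0},{"offset":[0,0,0],"yaw":0},{"offset":[0,0,0],"yaw":0},{"offset":[0,0,0],"yaw":0},{"offset":[-1,0,0],"yaw":0},{"offset":[-4,0,0],"yaw":0},{"offset":[-8,0,0],"yaw":0},{"offset":[-12,0,0],"yaw":0}]' --claw 0.8

```text
clock: 7.5
tcp_pos: [0.5976, -0.009, 0.1828]
orientation: [0.707, -0.0, 0.707, 0.0]
wrist_force: [0.3, 0.2, 0.2]
finger_gap: 0.068
```

```bash
python3 go.py .603 -.286 .2 90
```

```text
t 7.5 tcp [ 0.5976 -0.009   0.1828] jawdir deg 90.05 tilt 0.05 J [-0.15  0.37  0.01  1.21  0.   -0.15] F [0.3 0.2 0.2] gap 0.068
offset cm [ -1.72 -27.7    0.51] yaw 0.047691621656952066
```

servo_tool --increments '[{"offset":[-1.5,-4,0.5],"yaw":0},{"offset":[-1.5,-9,0.5],"yaw":0},{"offset":[-1.5,-14,0.5],"yaw":0},{"offset":[-1.5,-19,0.5],"yaw":0},{"offset":[-1.5,-24,0.5],"yaw":0},{"offset":[-1.5,-27,0.5],"yaw":0},{"offset":[-1.5,-27.7,0.5],"yaw":0},{"offset":[-1.5,-27.7,0.5],"yaw":0}]' --claw 1.0

```text
clock: 8.3
tcp_pos: [0.603, -0.2873, 0.1964]
orientation: [0.707, 0.001, 0.707, -0.0]
wrist_force: [-0.0, 0.6, -1.0]
finger_gap: 0.0855
```

```bash
python3 go.py .603 -.286 .057 90;python3 snap.py top t3;  python3 snap.py wrist w3; python3 - <<'E'
from seg import *
run(load("t3"),[("bowl",(367,139),(.064,.09),25),("tum",(330,139),(.085,.12),25)])
run(load("w3"),[("can",(320,300),(.079,.1),100)])
E
```

```text
t 8.3 tcp [ 0.603  -0.2873  0.1964] jawdir deg 89.92 tilt 0.02 J [-0.56  0.51  0.26  1.32  0.   -0.56] F [-0.   0.6 -1. ] gap 0.0855
offset cm [13.94  0.12  0.  ] yaw -0.07969314120458648
bowl 311 z [65. 73. 77.] mid [ 597.7 -110.2] ext [91.2 90.1] rect [ 598.1 -109.8] [93.7 93.4] 63.6 circ 597.9 -109.7 47.7
tum 116 z [ 86.  98. 102.] mid [596.6  -9. ] ext [48.5 46.4] rect [595.7  -9. ] [50.2 46.5] 0.8 circ 596.0 -9.3 25.4
can 1759 z [83. 85. 86.] mid [ 619.8 -286.2] ext [29.2 58.5] rect [ 620.2 -286.1] [62.3 30.7] 89.9 circ 607.6 -286.1 31.2
```

View pics/w3.png

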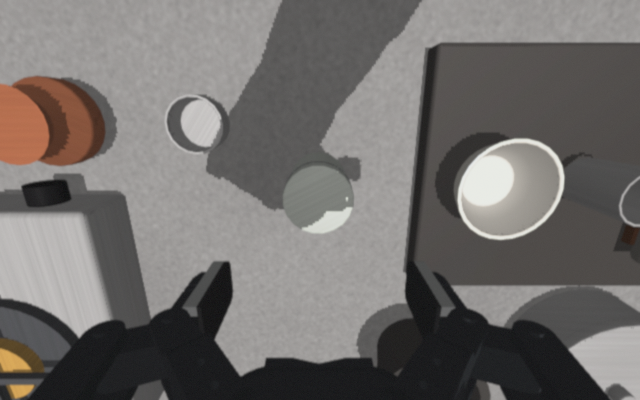

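View pics/t3.png

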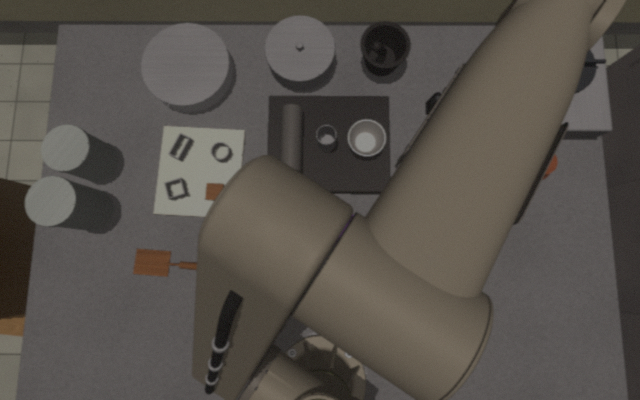

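The canister lid is at (318,200) between the open jaws at y=-0.286, and the tumbler stands at (0.5965,-0.009). Descending.

servo_tool --increments '[{"offset":[3,0.1,0],"yaw":0},{"offset":[6,0.1,0],"yaw":0},{"offset":[9,0.1,0],"yaw":0},{"offset":[11.5,0.1,0],"yaw":0},{"offset":[13,0.1,0],"yaw":0},{"offset":[13.8,0.1,0],"yaw":0},{"offset":[14,0.1,0],"yaw":0},{"offset":[14,0.1,0],"yaw":0}]'

```text
clock: 9.2
tcp_pos: [0.6039, -0.2844, 0.057]
orientation: [0.707, -0.001, 0.707, 0.001]
wrist_force: [0.4, -0.4, 0.2]
finger_gap: 0.0854
```

servo_tool --increments '[{"offset":[0,0,0],"yaw":0},{"offset":[0,0,0],"yaw":0},{"offset":[0,0,0],"yaw":0},{"offset":[0,0,0],"yaw":0},{"offset":[0,0,0],"yaw":0},{"offset":[0,0,0],"yaw":0},{"offset":[0,0,0],"yaw":0},{"offset":[0,0,0],"yaw":0}]' --claw 0.55 --force 40

```text
clock: 10.0
tcp_pos: [0.6043, -0.2857, 0.0581]
orientation: [0.708, -0.001, 0.706, -0.0]
wrist_force: [-0.7, -0.3, 5.4]
finger_gap: 0.0629
```

servo_tool --increments '[{"offset":[-1,0,0],"yaw":0},{"offset":[-3,0,0],"yaw":0},{"offset":[-6,0,0],"yaw":0},{"offset":[-9,0,0],"yaw":0},{"offset":[-12,1,0.2],"yaw":0},{"offset":[-14,3,0.8],"yaw":0},{"offset":[-14.5,6,1.6],"yaw":0},{"offset":[-14.5,9,2.4],"yaw":0}]'

```text
clock: 10.8
tcp_pos: [0.6279, -0.195, 0.2034]
orientation: [0.708, -0.0, 0.706, -0.001]
wrist_force: [-0.0, 0.3, -1.9]
finger_gap: 0.0629
```

servo_tool --increments '[{"offset":[0,3,0.8],"yaw":0},{"offset":[0,6,1.6],"yaw":0},{"offset":[0,9,2.4],"yaw":0},{"offset":[0,12,3.2],"yaw":0},{"offset":[0,15,4],"yaw":0},{"offset":[0,17,4.5],"yaw":0},{"offset":[0,18.3,4.8],"yaw":0},{"offset":[0,18.5,4.8],"yaw":0}]'

```text
clock: 11.6
tcp_pos: [0.6751, -0.0086, 0.2012]
orientation: [0.707, -0.001, 0.707, 0.001]
wrist_force: [0.2, -0.7, -2.4]
finger_gap: 0.0626
```

```bash
python3 go.py .675 -.01 .088 90; python3 snap.py wrist w4
```

```text
t 11.6 tcp [ 0.6751 -0.0086  0.2012] jawdir deg 90.16 tilt 0.03 J [-0.13  0.52  0.29  1.34  0.   -0.13] F [ 0.2 -0.7 -2.4] gap 0.0626
offset cm [11.32 -0.14 -0.  ] yaw 0.15776497454159255
```

View pics/w4.png

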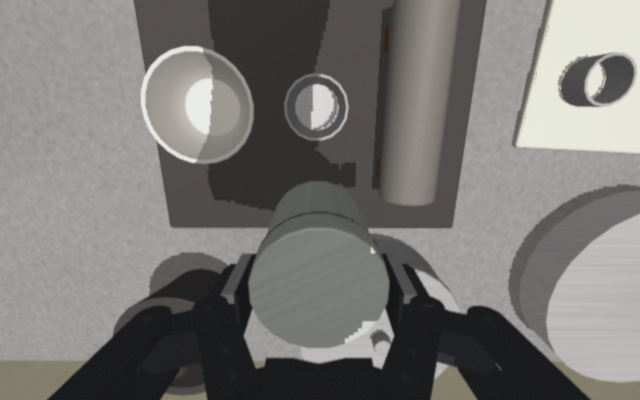

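```bash
python3 - <<'E'
from seg import *
run(load("w4"),[("lid",(320,285),(.19,.26),75)])
L=load("top0");C=cloud(L)
for nm,(a,b,c,d) in dict(pot=(265,10,340,90),black=(360,20,412,80)).items():
    Q=C[b:d,a:c].reshape(-1,3);D=L[1][b:d,a:c].ravel();Q=Q[(D>0)&(Q[:,2]>.02)];print(nm,np.percentile(Q,[1,50,99],axis=0).round(3).tolist())
E
```

```text
lid 16416 z [213. 228. 229.] mid [674.1  -8.5] ext [59.8 62.9] rect [675.2  -9. ] [65.4 64.1] 48.8 circ 670.9 -7.9 36.8
pot [[0.75, -0.024, 0.024], [0.829, 0.06, 0.073], [0.924, 0.146, 0.086]]
black [[0.778, -0.218, 0.02], [0.852, -0.16, 0.077], [0.9, -0.098, 0.152]]
```

Canister held upright, lid centre at (0.674,-0.0085), nothing in the way. Lowering.

servo_tool --increments '[{"offset":[2,-0.1,0],"yaw":0},{"offset":[5,-0.1,0],"yaw":0},{"offset":[8,-0.1,0.05],"yaw":0},{"offset":[10,-0.1,0.05],"yaw":0},{"offset":[10.8,-0.1,0.05],"yaw":0},{"offset":[11.1,-0.1,0.05],"yaw":0},{"offset":[11.2,-0.1,0.05],"yaw":0},{"offset":[11.2,-0.1,0.05],"yaw":0}]'

```text
clock: 12.45
tcp_pos: [0.6765, -0.0115, 0.0907]
orientation: [0.708, -0.0, 0.706, 0.0]
wrist_force: [-0.5, -0.7, -2.8]
finger_gap: 0.0627
```

servo_tool --increments '[{"offset":[0.1,0,0],"yaw":0},{"offset":[0.2,0,0],"yaw":0},{"offset":[0.2,0,0],"yaw":0},{"offset":[0.2,0,0],"yaw":0},{"offset":[0.2,0,0],"yaw":0},{"offset":[0.2,0,0],"yaw":0},{"offset":[0.2,0,0],"yaw":0},{"offset":[0.2,0,0],"yaw":0}]'

```text
clock: 13.25
tcp_pos: [0.6762, -0.0111, 0.0882]
orientation: [0.708, -0.0, 0.707, 0.0]
wrist_force: [-0.0, -1.7, 5.6]
finger_gap: 0.062
```

servo_tool --increments '[{"offset":[0,0,0],"yaw":0},{"offset":[0,0,0],"yaw":0},{"offset":[0,0,0],"yaw":0},{"offset":[0,0,0],"yaw":0},{"offset":[-1,0,0],"yaw":0},{"offset":[-4,0,0],"yaw":0},{"offset":[-8,0,0],"yaw":0},{"offset":[-11,0,0],"yaw":0}]' --claw 0.95

```text
clock: 14.05
tcp_pos: [0.676, -0.0111, 0.2003]
orientation: [0.708, -0.0, 0.706, 0.0]
wrist_force: [0.5, -0.4, 0.4]
finger_gap: 0.081
```

```bash
python3 go.py .542 -.408 .16 90
```

```text
t 14.05 tcp [ 0.676  -0.0111  0.2003] jawdir deg 90.05 tilt 0.12 J [-0.14  0.52  0.29  1.33  0.   -0.14] F [ 0.5 -0.4  0.4] gap 0.081
offset cm [  4.01 -39.68 -13.44] yaw 0.04820291039014535
```

servo_tool --increments '[{"offset":[0,-4.5,-1.5],"yaw":0},{"offset":[0,-9,-3],"yaw":0},{"offset":[0,-13.5,-4.5],"yaw":0},{"offset":[0,-18,-6],"yaw":0},{"offset":[0,-22.5,-7.5],"yaw":0},{"offset":[0,-27,-9],"yaw":0},{"offset":[0,-31,-10.5],"yaw":0},{"offset":[0,-34,-11.5],"yaw":0}]' --claw 1.0

```text
clock: 14.85
tcp_pos: [0.5596, -0.3539, 0.1982]
orientation: [0.707, 0.0, 0.707, -0.001]
wrist_force: [0.7, 0.8, -0.4]
finger_gap: 0.0855
```

```bash
python3 go.py .542 -.408 .006 90;python3 snap.py top t5;  python3 snap.py wrist w5; python3 - <<'E'
from seg import *
run(load("t3"),[("bowl",(367,139),(.064,.09),25),("tum",(330,139),(.085,.12),25)])
run(load("t5"),[("bowl",(367,139),(.064,.09),25),("tum",(330,139),(.085,.12),25),("can",(330,108),(.105,.13),25)])
L=load("w5");C=cloud(L);d=L[1]
E
```

```text
t 14.85 tcp [ 0.5596 -0.3539  0.1982] jawdir deg 89.93 tilt 0.06 J [-0.68  0.5   0.24  1.31 -0.   -0.68] F [ 0.7  0.8 -0.4] gap 0.0855
offset cm [19.22 -5.39 -1.76] yaw -0.0719350475021372
bowl 311 z [65. 73. 77.] mid [ 597.7 -110.2] ext [91.2 90.1] rect [ 598.1 -109.8] [93.7 93.4] 63.6 circ 597.9 -109.7 47.7
tum 116 z [ 86.  98. 102.] mid [596.6  -9. ] ext [48.5 46.4] rect [595.7  -9. ] [50.2 46.5] 0.8 circ 596.0 -9.3 25.4
bowl 308 z [65. 73. 77.] mid [ 597.6 -110.1] ext [91.7 90.1] rect [ 598.1 -109.9] [93.6 93.4] 10.3 circ 598.1 -110.0 47.7
tum 121 z [ 86.  98. 102.] mid [596.7  -9. ] ext [47.7 46.4] rect [596.9  -9.1] [48.3 46.6] 0.3 circ 596.9 -9.0 24.9
can 537 z [111. 115. 118.] mid [673.8 -10.9] ext [59.7 60.7] rect [673.6 -11. ] [62.3 61.1] 0.3 circ 674.7 -10.4 32.3
```

View pics/w5.png

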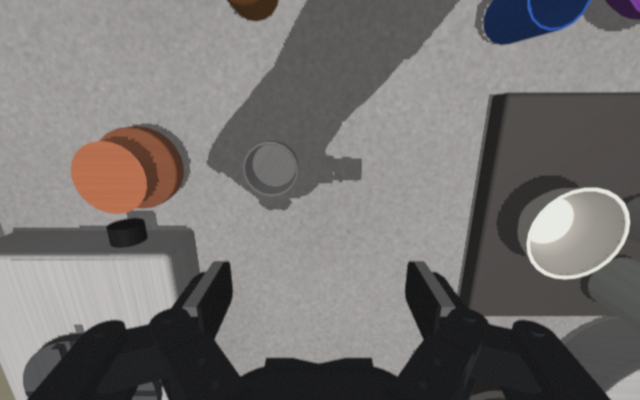

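Canister at (0.674,-0.011), tumbler and bowl unchanged. The dish shows at (271,168), with the red pot at (110,175) to its left. Now the clearances.

```bash
python3 - <<'E'
from seg import *
L=load("w5")
run(L,[("dish",(271,168),(.02,.05),40),("potTop",(110,175),(.03,.3),70)])
run(L,[("stove",(100,290),(.02,.3),60)])
E
```

```text
dish 674 z [21. 31. 32.] mid [ 543.  -408.8] ext [55.8 55.7] rect [ 542.9 -408.9] [56.3 56.6] 85.9 circ 543.0 -409.1 29.0
potTop 7306 z [39. 79. 80.] mid [ 538.  -539.3] ext [74.1 70.7] rect [ 540.  -540.4] [75.5 82.9] 89.2 circ 540.3 -544.0 41.8
stove 13791 z [ 40.  69. 264.] mid [ 634.7 -536.3] ext [177.  251.9] rect [ 640.5 -538.5] [118.9 309.5] 16.8 circ 641.7 -538.1 163.3
```

servo_tool --increments '[{"offset":[1,-3,-1],"yaw":0},{"offset":[4,-5.5,-1.7],"yaw":0},{"offset":[8,-5.5,-1.7],"yaw":0},{"offset":[12,-5.5,-1.7],"yaw":0},{"offset":[15,-5.5,-1.7],"yaw":0},{"offset":[17.5,-5.5,-1.7],"yaw":0},{"offset":[18.6,-5.5,-1.7],"yaw":0},{"offset":[18.6,-5.5,-1.7],"yaw":0}]'

```text
clock: 15.75
tcp_pos: [0.5434, -0.4047, 0.0099]
orientation: [0.706, 0.0, 0.708, 0.001]
wrist_force: [-0.8, 0.0, -0.3]
finger_gap: 0.0853
```

servo_tool --increments '[{"offset":[0.3,0,0],"yaw":0},{"offset":[0.7,0,0],"yaw":0},{"offset":[0.9,0,0],"yaw":0},{"offset":[0.9,0,0],"yaw":0},{"offset":[0.9,0,0],"yaw":0},{"offset":[0.9,0,0],"yaw":0},{"offset":[0.9,0,0],"yaw":0},{"offset":[0.9,0,0],"yaw":0}]'

```text
clock: 16.55
tcp_pos: [0.544, -0.4062, 0.0024]
orientation: [0.707, -0.0, 0.707, 0.0]
wrist_force: [-0.4, 0.0, 0.8]
finger_gap: 0.0857
```

servo_tool --increments '[{"offset":[0,-0.2,0],"yaw":0},{"offset":[0,-0.2,0],"yaw":0},{"offset":[0,-0.2,0],"yaw":0},{"offset":[0,-0.2,0],"yaw":0},{"offset":[0,-0.2,0],"yaw":0},{"offset":[0,-0.2,0],"yaw":0},{"offset":[0,-0.2,0],"yaw":0},{"offset":[0,-0.2,0],"yaw":0}]' --claw 0.45 --force 25

```text
clock: 17.35
tcp_pos: [0.5441, -0.4084, 0.0025]
orientation: [0.707, -0.0, 0.707, 0.0]
wrist_force: [-0.5, -1.3, 3.3]
finger_gap: 0.0557
```

servo_tool --increments '[{"offset":[-1,0,0],"yaw":0},{"offset":[-3,0,0],"yaw":0},{"offset":[-6,0,0],"yaw":0},{"offset":[-9,0.5,0],"yaw":0},{"offset":[-12,2.5,-0.1],"yaw":0},{"offset":[-14.5,5.5,-0.3],"yaw":0},{"offset":[-15,9,-0.5],"yaw":0},{"offset":[-15,13,-0.7],"yaw":0}]'

```text
clock: 18.15
tcp_pos: [0.5373, -0.2779, 0.1543]
orientation: [0.708, -0.0, 0.706, -0.001]
wrist_force: [0.4, 0.4, -2.1]
finger_gap: 0.0558
```

servo_tool --increments '[{"offset":[0,4,-0.2],"yaw":0},{"offset":[0,8,-0.4],"yaw":0},{"offset":[0,12,-0.7],"yaw":0},{"offset":[0,16,-1],"yaw":0},{"offset":[0,20,-1.2],"yaw":0},{"offset":[0,24,-1.4],"yaw":0},{"offset":[0,26,-1.5],"yaw":0},{"offset":[0,26.8,-1.5],"yaw":0}]'

```text
clock: 18.95
tcp_pos: [0.5208, -0.0079, 0.1526]
orientation: [0.707, -0.001, 0.707, 0.002]
wrist_force: [0.1, -0.1, -1.2]
finger_gap: 0.0553
```

```bash
python3 go.py .5215 -.01 .0325 90; python3 snap.py wrist w6;python3 - <<'E'
from seg import *
run(load("w6"),[("dish",(320,300),(.16,.2),75),("tum",(320,130),(.08,.11),50)])
E
```

```text
t 18.95 tcp [ 0.5208 -0.0079  0.1526] jawdir deg 90.23 tilt 0.05 J [-0.17  0.25 -0.24  1.08  0.   -0.17] F [ 0.1 -0.1 -1.2] gap 0.0553
offset cm [12.01 -0.22  0.08] yaw 0.22535008654452326
dish 8869 z [162. 177. 192.] mid [519.2  -7.5] ext [55.1 63.7] rect [519.1  -7.7] [58.7 61.3] 42.7 circ 513.3 -6.6 35.7Traceback (most recent call last):
  File "<stdin>", line 2, in <module>
  File "seg.py", line 6, in run
    n,l,s,c=cv2.connectedComponentsWithStats(m.astype(np.uint8));m=l==1+np.argmax(s[1:,4])
                                                                        ~~~~~~~~~^^^^^^^^^
    return _wrapfunc(a, 'argmax', axis=axis, out=out, **kwds)
    return bound(*args, **kwds)
ValueError: attempt to get argmax of an empty sequence
```

View pics/w6.png

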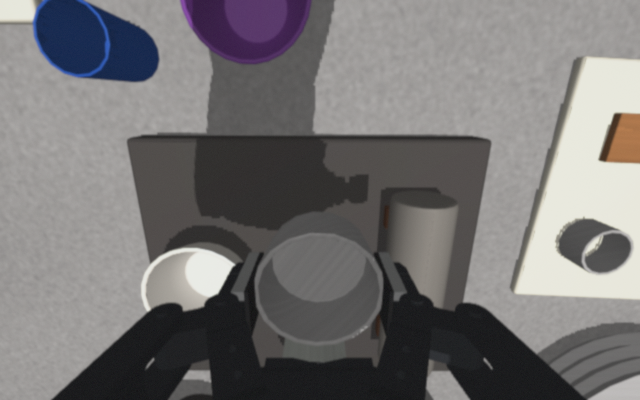

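Dish held level, (0.5205,-0.008). Lowering.

servo_tool --increments '[{"offset":[2,-0.2,0],"yaw":0},{"offset":[5,-0.2,0],"yaw":0},{"offset":[8,-0.2,0],"yaw":0},{"offset":[10,-0.2,0],"yaw":0},{"offset":[11.3,-0.2,0],"yaw":0},{"offset":[11.6,-0.2,0],"yaw":0},{"offset":[11.8,-0.2,0],"yaw":0},{"offset":[11.8,-0.2,0],"yaw":0}]'

```text
clock: 19.8
tcp_pos: [0.5222, -0.0128, 0.0348]
orientation: [0.707, -0.0, 0.707, -0.0]
wrist_force: [-0.1, -0.0, -1.0]
finger_gap: 0.0554
```

servo_tool --increments '[{"offset":[0.1,0,0],"yaw":0},{"offset":[0.2,0,0],"yaw":0},{"offset":[0.3,0,0],"yaw":0},{"offset":[0.3,0,0],"yaw":0},{"offset":[0.3,0,0],"yaw":0},{"offset":[0.3,0,0],"yaw":0},{"offset":[0.3,0,0],"yaw":0},{"offset":[0.3,0,0],"yaw":0}]'

```text
clock: 20.6
tcp_pos: [0.5222, -0.0123, 0.0325]
orientation: [0.708, -0.001, 0.707, 0.0]
wrist_force: [-1.4, -0.6, 4.7]
finger_gap: 0.0558
```

servo_tool --increments '[{"offset":[0,0,0],"yaw":0},{"offset":[0,0,0],"yaw":0},{"offset":[0,0,0],"yaw":0},{"offset":[0,0,0],"yaw":0},{"offset":[-1,0,0],"yaw":0},{"offset":[-4,0,0],"yaw":0},{"offset":[-8,0,0],"yaw":0},{"offset":[-13,0,0],"yaw":0}]' --claw 0.82

```text
clock: 21.4
tcp_pos: [0.5201, -0.012, 0.1618]
orientation: [0.706, -0.0, 0.708, 0.0]
wrist_force: [0.7, -0.1, 0.2]
finger_gap: 0.0699
```

```bash
python3 go.py .4725 .376 .2 20;python3 go.py .4725 .376 .2 110
```

```text
t 21.4 tcp [ 0.5201 -0.012   0.1618] jawdir deg 90.04 tilt 0.19 J [-0.18  0.24 -0.22  1.11  0.   -0.18] F [ 0.7 -0.1  0.2] gap 0.0699
offset cm [-3.78 38.8  -4.75] yaw 70.04181866475143
t 21.4 tcp [ 0.5201 -0.012   0.1618] jawdir deg 90.04 tilt 0.19 J [-0.18  0.24 -0.22  1.11  0.   -0.18] F [ 0.7 -0.1  0.2] gap 0.0699
offset cm [-3.78 38.8  -4.75] yaw -19.958181335248568
```

servo_tool --increments '[{"offset":[-2,4,-0.5],"yaw":0},{"offset":[-3,9,-1],"yaw":0},{"offset":[-4,14,-1.7],"yaw":0},{"offset":[-4,19,-2.4],"yaw":0},{"offset":[-4,24,-3.1],"yaw":0},{"offset":[-4,29,-3.8],"yaw":0},{"offset":[-4,34,-4.4],"yaw":0},{"offset":[-4,37.5,-4.7],"yaw":0}]'

```text
clock: 22.2
tcp_pos: [0.4733, 0.3655, 0.2022]
orientation: [0.707, -0.001, 0.707, 0.001]
wrist_force: [1.2, -0.6, 0.7]
finger_gap: 0.0697
```

```bash
python3 snap.py wrist w7; python3 snap.py top t7;python3 go.py .4725 .376 .2 110;python3 - <<'E'
from seg import *
run(load("t7"),[("bowl",(367,139),(.064,.09),25),("tum",(330,139),(.085,.12),25),("can",(330,108),(.105,.13),25),("dish",(328,165),(.048,.075),20)])
E
```

```text
t 22.3 tcp [0.4731 0.3673 0.2016] jawdir deg 90.39 tilt 0.11 J [0.53 0.37 0.05 1.25 0.   0.52] F [ 1.1 -0.3  0.8] gap 0.0697
offset cm [ 0.17  0.87 -0.06] yaw -19.610636568637062
bowl 302 z [65. 74. 78.] mid [ 597.6 -110. ] ext [91.5 89.8] rect [ 598.  -110.1] [93.5 92.8] 76.5 circ 598.2 -109.8 47.9
tum 119 z [ 86.  98. 102.] mid [596.6  -9. ] ext [47.4 46.4] rect [596.9  -9.1] [48.4 46.5] 0.3 circ 597.0 -9.5 25.1
can 536 z [111. 115. 118.] mid [674.1 -10.9] ext [60.  60.7] rect [674.3 -11. ] [63.2 61. ] 0.1 circ 674.7 -9.9 32.4
dish 128 z [49. 61. 64.] mid [519.7 -10.7] ext [56.  55.1] rect [519.7 -10.7] [55.1 56.3] 89.9 circ 519.9 -10.5 28.6
```

View pics/w7.png

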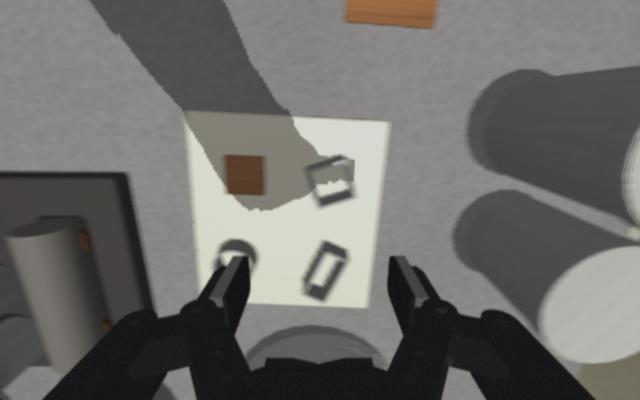

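View pics/t7.png

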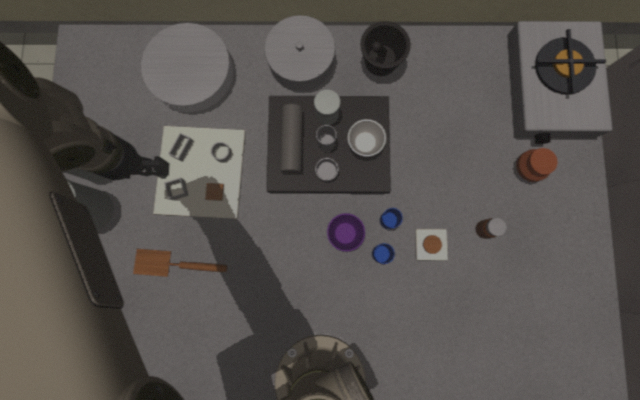

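The row stands at x = 0.520, 0.597 and 0.674, with y about -0.009 to -0.011. The wrist view shows the square cutter at (331,180), the sample at (244,175), the round cutter at (237,260), the oblong at (326,271), and two tall cylinders on the right.

```bash
python3 - <<'E'
from seg import *
L=load("w7")
o=run(L,[("sq",(331,180),(.03,.05),40),("obl",(326,271),(.03,.05),40),("cyl1",(560,120),(.03,.5),110)])
L=load("top0");C=cloud(L)
for nm,(a,b,c,d) in dict(c1=(40,125,90,172),c2=(24,177,78,225)).items():
    Q=C[b:d,a:c].reshape(-1,3);D=L[1][b:d,a:c].ravel();Q=Q[(D>0)&(Q[:,2]>.02)];print(nm,np.percentile(Q,[1,50,99],axis=0).round(3).tolist())
E
```

```text
sq 640 z [32. 39. 41.] mid [473.5 375.5] ext [52.4 51.3] rect [474.  375.6] [44.7 43.9] 17.6 circ 473.5 375.7 30.5
obl 710 z [31. 39. 40.] mid [584.5 370.3] ext [66.8 51.7] rect [585.6 370.2] [30.4 65.8] 64.5 circ 585.4 370.3 35.3
cyl1 17420 z [ 45. 124. 169.] mid [419.2 562.3] ext [98.7 38.6] rect [418.  562.3] [ 41.1 106. ] 83.7 circ 420.2 582.2 53.0
c1 [[0.495, 0.546, 0.103], [0.545, 0.595, 0.14], [0.601, 0.652, 0.144]]
c2 [[0.369, 0.545, 0.127], [0.417, 0.593, 0.17], [0.471, 0.653, 0.174]]
```

servo_tool --increments '[{"offset":[1,0.8,0],"yaw":-7},{"offset":[4,0.8,0],"yaw":-14},{"offset":[7,0.8,0],"yaw":-18.2},{"offset":[10,0.8,0],"yaw":-18.2},{"offset":[12,0.8,0],"yaw":-18.2},{"offset":[13,0.8,0],"yaw":-18.2},{"offset":[13,0.8,0],"yaw":-18.2},{"offset":[13,0.8,0],"yaw":-18.2}]'

```text
clock: 23.1
tcp_pos: [0.475, 0.3707, 0.0724]
orientation: [0.699, -0.112, 0.698, 0.112]
wrist_force: [-0.4, 0.6, -0.3]
finger_gap: 0.0699
```

```bash
python3 go.py .4735 .3755 .0115 108.5;python3 snap.py wrist w8
```

```text
t 23.1 tcp [0.475  0.3707 0.0724] jawdir deg 108.22 tilt 0.08 J [ 0.53  0.45 -0.15  0.97 -0.    0.21] F [-0.4  0.6 -0.3] gap 0.0699
offset cm [ 6.09  0.5  -0.  ] yaw -0.280086431779921
```

View pics/w8.png

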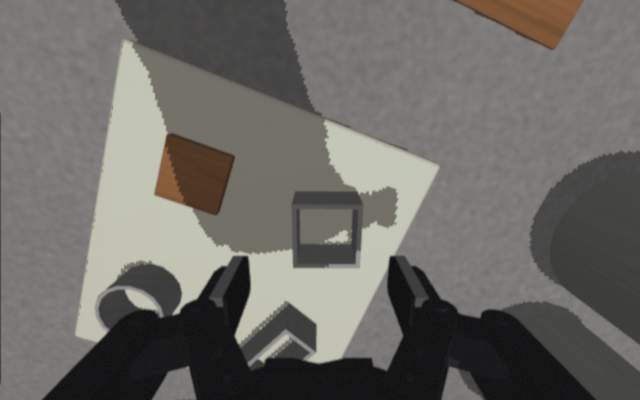

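Jaws are square to the cutter (327,230), about 5 mm left of it. I'll correct that and descend.

servo_tool --increments '[{"offset":[1,0.4,0],"yaw":0},{"offset":[2.5,0.4,0],"yaw":0},{"offset":[4,0.4,0],"yaw":0},{"offset":[5,0.4,0],"yaw":0},{"offset":[5.7,0.4,0],"yaw":0},{"offset":[6,0.4,0],"yaw":0},{"offset":[6.1,0.4,0],"yaw":0},{"offset":[6.1,0.4,0],"yaw":0}]'

```text
clock: 23.95
tcp_pos: [0.4733, 0.3748, 0.0107]
orientation: [0.698, -0.112, 0.698, 0.112]
wrist_force: [0.5, -0.1, 0.1]
finger_gap: 0.0696
```

```bash
python3 go.py .4735 .3755 .0115 108.5;python3 snap.py wrist w9;python3 - <<'E'
from seg import *
run(load("w8"),[("sq",(327,230),(.032,.05),60)])
E
```

```text
t 23.95 tcp [0.4733 0.3748 0.0107] jawdir deg 108.25 tilt 0.04 J [ 0.54  0.52 -0.22  0.84  0.    0.22] F [ 0.5 -0.1  0.1] gap 0.0696
offset cm [-0.08  0.06  0.04] yaw -0.2518411032114898
sq 1852 z [33. 39. 40.] mid [473.6 375.1] ext [52.6 51.3] rect [474.1 375.4] [45.1 44.1] 18.0 circ 473.9 375.3 30.8
```

View pics/w9.png

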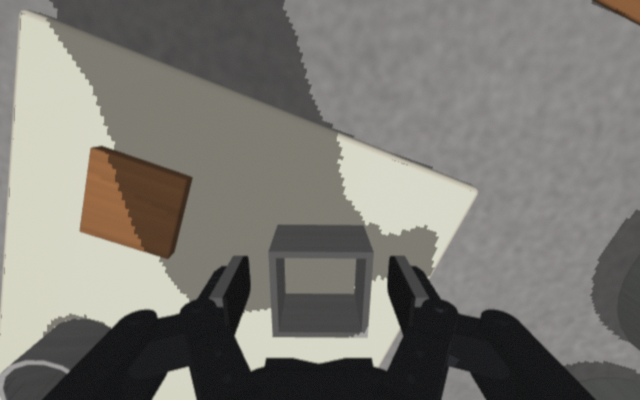

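Cutter centred between the fingers (321,285). Closing.

servo_tool --increments '[{"offset":[-0.2,0,0],"yaw":0},{"offset":[-0.2,0,0],"yaw":0},{"offset":[-0.2,0,0],"yaw":0},{"offset":[-0.2,0,0],"yaw":0},{"offset":[-0.2,0,0],"yaw":0},{"offset":[-0.2,0,0],"yaw":0},{"offset":[-0.2,0,0],"yaw":0},{"offset":[-0.2,0,0],"yaw":0}]' --claw 0.3 --force 25

```text
clock: 24.8
tcp_pos: [0.4737, 0.375, 0.0132]
orientation: [0.699, -0.112, 0.698, 0.112]
wrist_force: [-0.9, 0.3, 4.9]
finger_gap: 0.0437
```

servo_tool --increments '[{"offset":[-1,0,0],"yaw":0},{"offset":[-3,0,0],"yaw":0},{"offset":[-6,0,0],"yaw":0},{"offset":[-10,0,0],"yaw":0},{"offset":[-14,0,0],"yaw":0},{"offset":[-18,0,0],"yaw":0},{"offset":[-19.5,0,0],"yaw":0},{"offset":[-20,0,0],"yaw":0}]'

```text
clock: 25.6
tcp_pos: [0.4739, 0.3752, 0.2154]
orientation: [0.7, -0.112, 0.697, 0.113]
wrist_force: [-0.6, -0.0, -0.7]
finger_gap: 0.0435
```

```bash
python3 go.py .674 -.0105 .22 90;python3 snap.py wrist w10
```

```text
t 25.6 tcp [0.4739 0.3752 0.2154] jawdir deg 108.25 tilt 0.26 J [0.54 0.37 0.09 1.29 0.   0.22] F [-0.6 -0.  -0.7] gap 0.0435
offset cm [ -0.48 -42.89   6.93] yaw 18.250793479598116
```

View pics/w10.png

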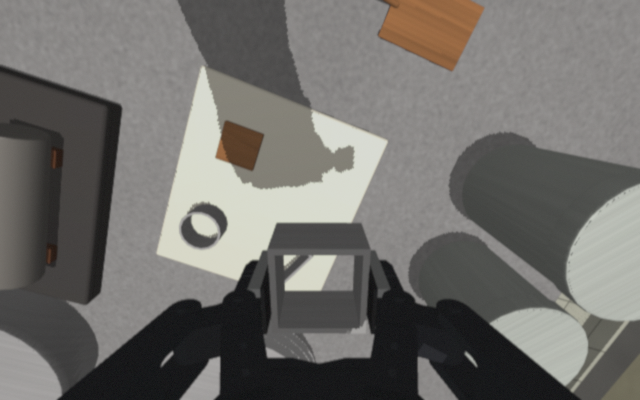

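Cutter held level; the round and oblong cutters are still in place. Moving to the canister.

servo_tool --increments '[{"offset":[0,-2,0.3],"yaw":3},{"offset":[0,-5,0.8],"yaw":7},{"offset":[0,-9,1.4],"yaw":11},{"offset":[0,-13,2.1],"yaw":15},{"offset":[0,-17,2.7],"yaw":18.25},{"offset":[0,-21,3.4],"yaw":18.25},{"offset":[0,-25,4],"yaw":18.25},{"offset":[0,-28,4.5],"yaw":18.25}]'

```text
clock: 26.45
tcp_pos: [0.6032, 0.1204, 0.2101]
orientation: [0.706, 0.0, 0.708, -0.001]
wrist_force: [0.2, 0.2, -2.0]
finger_gap: 0.0438
```

```bash
python3 go.py .674 -.0105 .2 90
```

```text
t 26.45 tcp [0.6032 0.1204 0.2101] jawdir deg 89.91 tilt 0.2 J [ 0.07  0.4   0.12  1.29 -0.    0.07] F [ 0.2  0.2 -2. ] gap 0.0438
offset cm [  0.99 -13.07   7.1 ] yaw -0.08601847439160792
```

servo_tool --increments '[{"offset":[0,-2.5,1.4],"yaw":0},{"offset":[0,-5,2.8],"yaw":0},{"offset":[0,-8,4.4],"yaw":0},{"offset":[0,-10.5,5.8],"yaw":0},{"offset":[0,-12,6.6],"yaw":0},{"offset":[0,-12.6,6.9],"yaw":0},{"offset":[0,-12.6,6.9],"yaw":0},{"offset":[0,-12.6,6.9],"yaw":0}]'

```text
clock: 27.25
tcp_pos: [0.6718, -0.0022, 0.212]
orientation: [0.707, -0.0, 0.708, 0.001]
wrist_force: [0.2, 0.4, -0.5]
finger_gap: 0.0436
```

```bash
python3 snap.py wrist w11; python3 go.py .674 -.0105 .118 90; python3 - <<'E'
from seg import *
run(load("w11"),[("cutter",(320,290),(.225,.26),75)])
E
```

```text
t 27.3 tcp [ 0.6718 -0.0019  0.2122] jawdir deg 90.07 tilt 0.05 J [-0.12  0.51  0.3   1.36  0.   -0.12] F [-0.5  0.3 -0. ] gap 0.0437
offset cm [ 9.42 -0.86  0.23] yaw 0.073099926076722
cutter 7933 z [227. 238. 252.] mid [672.5  -1.5] ext [44.  63.9] rect [673.   -1.7] [45.9 70.5] 0.5 circ 666.6 -1.7 35.3
```

View pics/w11.png

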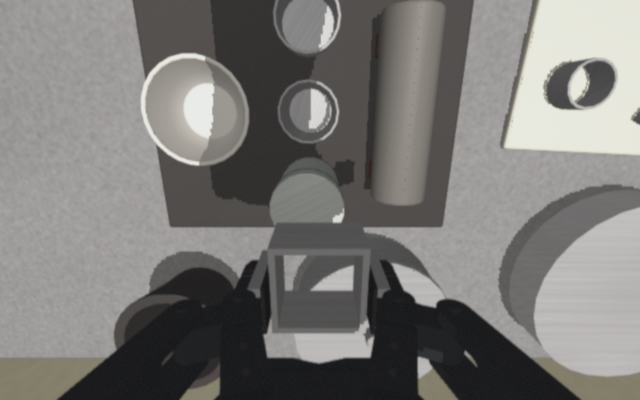

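Cutter held above, lid at (307,200). The row of dish, tumbler and canister is straight. I'll shift and come down.

servo_tool --increments '[{"offset":[0.5,-0.4,0.1],"yaw":0},{"offset":[1.5,-0.85,0.2],"yaw":0},{"offset":[3.5,-0.85,0.2],"yaw":0},{"offset":[5.5,-0.85,0.2],"yaw":0},{"offset":[7,-0.85,0.2],"yaw":0},{"offset":[8,-0.85,0.2],"yaw":0},{"offset":[8.4,-0.85,0.2],"yaw":0},{"offset":[8.4,-0.85,0.2],"yaw":0}]'

```text
clock: 28.1
tcp_pos: [0.6741, -0.0117, 0.1277]
orientation: [0.707, 0.0, 0.707, 0.0]
wrist_force: [-0.8, 0.6, -0.4]
finger_gap: 0.0437
```

```bash
python3 go.py .674 -.0105 .118 90;python3 snap.py wrist w12; python3 snap.py scene s12; python3 - <<'E'
import cv2
a=cv2.imread("pics/s12.png");cv2.imwrite("pics/s12c.png",cv2.resize(a[150:300,190:390],None,fx=3,fy=3,interpolation=cv2.INTER_CUBIC))
E
```

```text
t 28.1 tcp [ 0.6741 -0.0117  0.1277] jawdir deg 90.0 tilt 0.05 J [-0.14  0.55  0.15  1.17  0.   -0.14] F [-0.8  0.6 -0.4] gap 0.0437
offset cm [ 0.97  0.12 -0.01] yaw 0.00040178305424376504
```

View pics/w12.png

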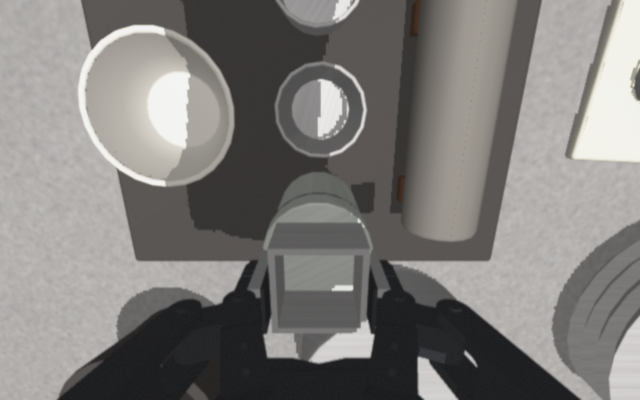

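View pics/s12c.png

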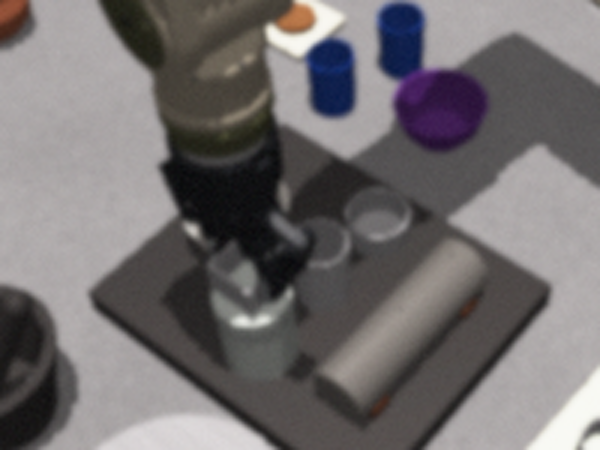

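Cutter (320,285) sits centred across the lid just beneath it. Setting it down.

servo_tool --increments '[{"offset":[0.4,0.05,0],"yaw":0},{"offset":[0.7,0.05,0],"yaw":0},{"offset":[0.8,0.05,0],"yaw":0},{"offset":[0.9,0.05,0],"yaw":0},{"offset":[1.0,0.05,0],"yaw":0},{"offset":[1.05,0.05,0],"yaw":0},{"offset":[1.05,0.05,0],"yaw":0},{"offset":[1.05,0.05,0],"yaw":0}]'

```text
clock: 29.0
tcp_pos: [0.6746, -0.0113, 0.1183]
orientation: [0.707, 0.0, 0.707, -0.0]
wrist_force: [-0.0, -0.3, 3.0]
finger_gap: 0.0435
```

Light contact (about 3 N). Release and rise.

servo_tool --increments '[{"offset":[0,0,0],"yaw":0},{"offset":[0,0,0],"yaw":0},{"offset":[0,0,0],"yaw":0},{"offset":[0,0,0],"yaw":0},{"offset":[-0.5,0,0],"yaw":0},{"offset":[-2,0,0],"yaw":0},{"offset":[-5,0,0],"yaw":0},{"offset":[-9,0,0],"yaw":0}]' --claw 0.75

```text
clock: 29.8
tcp_pos: [0.6731, -0.0111, 0.2069]
orientation: [0.706, 0.0, 0.709, 0.0]
wrist_force: [0.3, -0.8, 0.2]
finger_gap: 0.0642
```

servo_tool --increments '[{"offset":[-2,-4,-1],"yaw":0},{"offset":[-2,-9,-2],"yaw":0},{"offset":[-2,-14,-3],"yaw":0},{"offset":[-2,-19,-4],"yaw":0},{"offset":[-2,-24,-5],"yaw":0},{"offset":[-2,-26,-5],"yaw":0},{"offset":[-2,-26,-5],"yaw":0},{"offset":[-2,-26,-5],"yaw":0}]'

```text
clock: 30.6
tcp_pos: [0.6242, -0.2718, 0.2278]
orientation: [0.707, 0.001, 0.707, -0.0]
wrist_force: [0.2, 0.6, 0.3]
finger_gap: 0.064
```

```bash
python3 snap.py top t13; python3 snap.py scene s13; python3 go.py; python3 - <<'E'
from seg import *
run(load("t13"),[("bowl",(367,139),(.064,.09),25),("tum",(330,139),(.085,.12),25),("canlid",(330,106),(.105,.125),25),("cutter",(328,100),(.133,.17),25),("dish",(328,165),(.048,.075),20),("round",(222,152),(.026,.06),20),("obl",(182,147),(.026,.06),20)])
run(load("top0"),[("obl0",(182,147),(.026,.06),20)])
a=cv2.imread("pics/s13.png");b=cv2.imread("pics/t13.png")
cv2.imwrite("pics/c13.png",np.hstack([cv2.resize(a[150:300,200:350],(400,400),interpolation=2),cv2.resize(b[85:205,260:400],(400,343),interpolation=2)[:343] if 0 else cv2.resize(b[85:205,270:390],(400,400),interpolation=2)]))
E
```

```text
t 30.7 tcp [ 0.6246 -0.2702  0.228 ] jawdir deg 90.06 tilt 0.03 J [-0.53  0.53  0.37  1.41  0.   -0.53] F [0.6 0.2 0. ] gap 0.0641
bowl 302 z [65. 74. 78.] mid [ 597.6 -110.1] ext [91.3 90.2] rect [ 597.8 -110.1] [93.5 94.2] 9.4 circ 597.8 -109.9 47.8
tum 118 z [ 86.  98. 102.] mid [596.6  -9. ] ext [47.7 46.4] rect [596.5  -9. ] [48.  46.5] 0.2 circ 596.6 -9.0 25.0
canlid 191 z [107. 115. 123.] mid [667.5 -10.9] ext [47.6 60.8] rect [667.9 -11. ] [49.5 61.2] 1.3 circ 674.2 -11.0 31.7
cutter 175 z [135. 144. 148.] mid [674.2  -9.7] ext [46.4 42.7] rect [674.3  -9.8] [46.8 42.7] 0.4 circ 674.7 -9.7 31.2
dish 125 z [49. 60. 64.] mid [520.1 -10.7] ext [56.5 55.1] rect [520.1 -10.7] [55.2 57.3] 89.7 circ 520.2 -10.8 28.9
round 127 z [27. 38. 43.] mid [571.4 265.3] ext [45.8 47.4] rect [571.2 265.6] [48.2 45.7] 46.0 circ 571.3 265.1 24.3
obl 202 z [27. 37. 43.] mid [583.5 370.3] ext [64.2 49.8] rect [583.9 370.8] [32.  64.4] 64.4 circ 583.7 370.9 34.7
obl0 195 z [28. 38. 43.] mid [583.7 370. ] ext [65.9 50.3] rect [584.6 371.9] [34.7 64.2] 63.5 circ 583.6 370.7 34.6
```

View pics/c13.png

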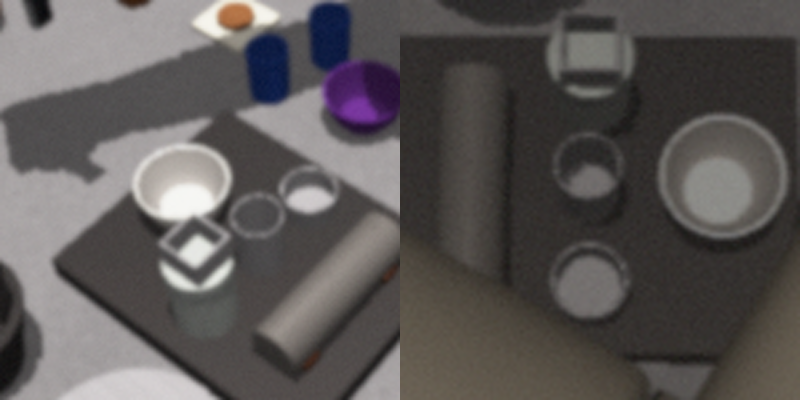

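All pieces are in line and upright, with the cutter flat and centred on the lid. The top camera and the wrist readings agree, so I'm handing in.

```bash
python3 -c "
from workcell import env
print(env.hand_in())"
```

```text
the job is handed in; nothing more can be done
None
```

The slab is set out as asked and the job is handed in, about 31 s in on the robot's clock. The hand-in itself reports no verdict.

I stood the tumbler between the bowl and the roller, the canister behind it and the dish in front. The sample on the cutter board was the square one, so I laid the square cutter on the canister's lid.

The last check used the top camera, with all positions in metres:

| Item | x | y |
|---|---|---|
| Dish | 0.520 | -0.011 |
| Tumbler | 0.597 | -0.009 |
| Canister | 0.674 | -0.011 |
| Square cutter | 0.674 | -0.010 |
| Bowl | 0.598 | -0.110 |
| Roller (first picture) | 0.597 | 0.080 |

- **Spacing:** the tumbler is about 77 mm centre to centre from both the canister and the dish. It is 101 mm from the bowl and 89 mm from the roller.
- **Cutter:** it lies about 1 mm off the middle of the lid, flat, its top edge at z ≈ 0.145 m. That is where a cutter resting on the lid should be.
- **Left alone:** the bowl, the round cutter and the oblong cutter have not moved measurably. The gripper was open and clear of everything at hand-in.
- **Failed or disagreeing checks:** no final check failed. The only differing readings were 1–2 mm between the cameras, and lid readings partly blocked by the cutter or cut short by my search window. One tumbler reading errored because the tumbler was hidden from the wrist camera, but later top views showed it.

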